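# Seat the dipping cup, then hold a bun over it with tongs

## Task

Set up the glazing spot: put the small blue dipping cup into the round recess of the wooden board and press it down firmly until its wide foot is flush with the board. Then take the red-handled tongs, close them on the little baked bun without touching the bun with the fingers, and lift it to hang centred over the cup, a few centimetres clear of its rim. Finish while holding it there in the tongs; leave the white mug, the timer and the yellow sprinkle jar where they stand.

Things in the scene. Friction and masses are not known exactly. Their poses are not given: they have to be found in the camera images.
- board: Square light-wood board, 110x110x22 mm, fixed to the table. Origin: centre of its underside, z up. In its middle is a round blind recess, 60 mm wide and 14 mm deep, with a 2 mm chamfer.
- recess (a point): Centre of the mouth of the board's recess, level with the board's top face (22 mm above the table); z up.
- cup: Small blue dipping cup, loose, about 100 g, upright at the start. Foot: a solid disc 56 mm in diameter and 14 mm thick, which fits the recess with 2 mm play all round and is as thick as the recess is deep. On the foot stands the round cup, 38 to 40 mm outside diameter, 3 mm wall, from 14 to 44 mm above the underside: grasp it there. Origin: centre of the underside, z up.
- bun: Round dark brown baked bun, loose, about 25 g, rigid: 44 mm in diameter, 33 mm high, flat underside, upright sides from 5 to 22 mm height, domed top. Origin: centre of the underside, z up.
- tongs: Steel sprung tongs with two red handle sleeves, loose, 90 g, lying flat. Origin: midway between the sleeves, at the underside; x points along the tongs to the tips, y to the left arm, z up. Dark hinge barrel at x = -89 mm, tips end at x = 95 mm. The sleeves (x = -30 to 30 mm) are 34 mm high, all else 24 mm. Grip across both sleeves at the origin, from above, along y.
- tongs_left: Left (+y) arm of the tongs, with sleeve and tip plate; origin on its hinge, at the underside. Both arms swing inwards together by up to 0.2 rad. Over both sleeves: about 54 mm open, 38 mm when closed on the bun. A spring holds the arms open: each sleeve needs 5 N to start closing, 7 N at the bun's width, so fingers set to about 48 mm carry the tongs still open.
- tongs_right: Right (-y) arm of the tongs, the mirror image of the left one. Squeezing the sleeves with 20 to 30 N clamps the bun with about 7 to 12 N.
- tongs_tips (a point): Point midway between the two tip plates, 73 mm ahead of the tongs' origin along their x and 12 mm above their underside: where the bun's middle should lie. Axes as the tongs' own. The tip plates are about 35 mm long, 24 mm high and 73 mm apart (inside) when open.
- mug: White mug with a handle, 83x108x68 mm, bystander. Origin: centre of its underside.
- timer: Round kitchen timer, red over white, 62x62x58 mm, bystander. Origin: centre of its underside.
- jar: Yellow sprinkle jar with a white lid, 44x44x70 mm, bystander. Origin: centre of its underside.
Not all that is in view belongs to the job. There is more than one size of the cup; the one meant has the size given above.

How it is judged:
On the way, in this order (a step that is already met when the one before it is completed fails the run):
1. the cup's foot is flush in the recess and the cup is pressed down on the board (over 4 N) (z of cup in the frame of recess below -0.0115 m and horizontal distance between cup and recess below 0.004 m and angle between cup's own z axis and vertical below 0.06 rad and contact force between cup and board above 4 N), for 0.1 s.
2. the bun is clamped between both arms of the tongs and lifted clear of the table (contact force between each of tongs_left, tongs_right and bun above 0.5 N and height (world z) of bun above 0.03 m and height (world z) of tongs above 0.02 m), for 0.2 s.
At the end, for the whole second after the job is handed in: Cup upright in the recess, foot flush within 2.5 mm, within 4 mm of centre. Gripper holds the tongs; both arms press the bun (over 0.5 N each) and alone carry it, at rest, within 22 mm of the cup axis, underside 70 to 200 mm above the table; tongs over 50 mm up (z of cup in the frame of recess below -0.0115 m and horizontal distance between cup and recess below 0.004 m and angle between cup's own z axis and vertical below 0.06 rad and contact force between each of tongs_left, tongs_right and bun above 0.5 N and horizontal distance between bun and cup below 0.022 m and height (world z) of bun between 0.07 and 0.2 m and height (world z) of tongs above 0.05 m and contact force between the fingers and tongs above 1 N and contact force between the fingers and bun below 0.3 N and contact force between bun and cup below 0.1 N and linear speed of bun below 0.03 m/s); the arm keeps its last pose, push and grip.
It fails at once if the fingers touch the bun (contact force between the fingers and bun above 0.5 N).
It fails at once if the mug, the timer or the sprinkle jar is moved by more than 30 mm (distance of any of mug, timer, jar from where it was at the start of the episode above 0.03 m).
It also fails if it takes over 67 s, if anything falls off the work surface, if the arm or the gripper's body presses on something with over 40 N, if the wrist force passes 120 N, or if a joint passes its speed limit or range.

## Robot

A 6-joint arm with a two-finger parallel gripper is mounted at the origin on the work surface; the furniture and walls round the work are solid. World frame = base frame: x ahead of the robot, y to its left, z up, the work surface at z = 0. Lengths are in m, angles in rad, forces in N, time in s.
With the tool pointing down it reaches from about 0.3 to 0.75 m from the base axis. Payload 8.5 kg.
Tool frame: the origin (TCP) lies at the very end of the fingers, on their centre line; the grasp point (between the pads) lies 19 mm behind it (ctrl.grip_depth is the distance from the TCP to the grasp point, in m); z points along the fingers, y is the line along which they close (so a half turn about z gives the same grasp; the last joint's range is limited). The gripper opens to 88 mm and grips with 3 to 60 N. Pads are 18 mm wide; open, the fingers measure 123 mm over their backs; the gripper's body (75 mm by 187 mm) begins 45 mm behind the grasp point.
Start: joints at [-1.462, 0.381, 1.297, -0, 1.464, -0.215], TCP at [0.175, -0.521, 0.239] pointing down, gripper open.
Joint ranges: [-3.11, 3.11], [-0.89, 2.33], [0.22, 2.48], [-1.42, 4.56], [0.17, 2.85], [-2.88, 2.88]. Speed limits (rad/s): [2.39, 2.39, 3.14, 3.14, 3.14, 3.14].

## Interface

Orientations are given as a unit quaternion [x, y, z, w].
In Python, from station import ctrl gives the robot as it stands.
- The arm moves only by the tool send_rows, never from a script. Its argument "deltas" is one flat list of numbers, 7 for each row, row after row: the opening, from 0 (shut) to 1 (fully open), then the shift along the world's x, y, z scaled (see below), then the turn, a rotation vector about the world's x, y, z scaled (see below). A call has 1 to 12 rows; each row is the pose to reach, as a shift and turn from the pose commanded when the call began, turning the shorter way round; what a row does not reach only later rows make up. The controller multiplies each number of a shift by 0.1 m and each number of a turn by 360 degrees. A row lasts 1/10 s, in which the tool goes at most 50 mm and 8.59 degrees, less where a joint would pass 70% of its speed; a pose out of reach is approached as far as the arm can. A call with a number of a shift or a turn outside -1 to 1 is refused whole. A call with a gripper value outside its range is refused whole. The fingers move at their own pace and stop on an object; "newtons" is the grip in N (left out, the last holds). Time passes only in rows, so rows that repeat a pose let the fingers close. It gives the time, the measured TCP pose, the force, the opening and the grip force at its end, in the units of the state.
- ctrl.observe(): the state, without advancing time (a new reading comes with each control period).
- ctrl.capture(name): name is "scene" or "side" or "wrist"; returns the picture (384x512x3 uint8, blue, green, red); there is no depth.
- ctrl.camera_model(name): a dict with "K" (3x3 intrinsics, pixels), "world_to_cam" (4x4, takes a point from world to camera coordinates); the wrist camera has in their place "hand_eye" (4x4, takes a point from camera to tool coordinates, whose origin is the TCP and whose axes are the flange's). Camera axes: x right, y down, z forward; pixel columns grow to the right and rows downward; lengths in m; the calibration is good to about 2 mm. A picture is of the moment at which its call begins: read the wrist's pose just before it. camera_model takes no time and is no camera call.
- ctrl.close_job(): hands the job in; it is judged then, once.
Trained networks look in the newest picture that a camera, given by its name, has taken for a name from the list of things; names that differ only in an ending like _2 or _b are one class to them, and where a whole thing is asked for, a point or a joint stands for the part that bears it (a point fixed in the world has none). Each returns a list of dicts, best first, with "conf" (0 to 1); they miss things now and then, are a little off and sometimes report something else, mostly with a low value. They report only what shows in the picture. A call takes as long as a camera call. They do not tell look-alikes from the thing itself.
- ctrl.spot_in(name, camera): "at" ([x, y, z] in m, in the coordinates of the camera as it stood for that picture, good to about 4 mm: the middle of the surface that is visible of it).
- ctrl.silhouettes(name, camera): "region" (384x512 bool, what is visible of it).
- ctrl.tip_of(name, camera): "at" ([x, y, z] in m, in the coordinates of the camera as it stood for that picture, good to about 4 mm: a listed point, or the origin of a listed thing).
The state is a dict: "t": time; "joints": joint angles; "dq": joint speeds; "joint_torque": joint torques, N m; "position": TCP position; "ee_rot": TCP orientation; "contact_force": force on the tool from outside, world axes, zero at the start; "ft_torque": the same for the moment, N m; "gripper_width": finger opening in m; "grip_force": force on a finger pad.
Only numpy, scipy, OpenCV 4.12 (cv2) and the standard library are available. Lean on these libraries where they do the work, as an engineer would, in place of code of your own. Each camera call takes 0.05 s, during which the arm holds its last target. There are 200 camera calls.

## Working session

There is one attempt and no reset: what is moved stays moved. The work goes in short steps, Python scripts to look and compute and a tool call to move; the robot and the scene stay as the last step left them, time stands still between calls to the robot, and variables do not carry over. Pictures are saved under pics/ and viewed, at most 10 in all, crops included, and the job is handed in when it is done.

Besides the shell and the picture viewer there is one more tool, called after "Request:" as a command line: name --argument value ..., lists and objects as JSON in quotes. send_rows: Moves the arm, as the interface text tells. Shifts and turns lie within -1 to 1; 1 stands for 0.1 m of shift or 360 degrees of turn. Its arguments: {"type":"object","properties":{"deltas":{"type":"array"},"newtons":{"type":"number"}},"required":["deltas"]}

```bash
mkdir -p pics; ls; cat > h.py <<'E'
import numpy as np, cv2
from scipy.spatial.transform import Rotation as R
from station import ctrl
def w2c(cam):
    m=ctrl.camera_model(cam)
    if 'world_to_cam' in m: return np.array(m['K']),np.array(m['world_to_cam'])
    s=ctrl.observe(); T=np.eye(4); T[:3,:3]=R.from_quat(s['ee_rot']).as_matrix(); T[:3,3]=s['position']
    return np.array(m['K']),np.linalg.inv(T@np.array(m['hand_eye']))
def world(p,cam):
    return (np.linalg.inv(w2c(cam)[1])@np.r_[p,1])[:3]
def pix2z(u,v,z,cam):
    K,W=w2c(cam); C=np.linalg.inv(W); d=C[:3,:3]@np.linalg.inv(K)@[u,v,1]; o=C[:3,3]
    return o+d*(z-o[2])/d[2]
def proj(p,cam):
    K,W=w2c(cam); q=K@(W@np.r_[p,1])[:3]; return q[:2]/q[2]
E
python3 - <<'E'
from h import *
a=ctrl.capture('scene');b=ctrl.capture('side')
cv2.imwrite('pics/scene.png',a);cv2.imwrite('pics/side.png',b)
for cam in('scene','side'):
  for n in ['board','cup','bun','tongs','tongs_tips','mug','timer','jar']:
    for f in(ctrl.spot_in,ctrl.tip_of):
      for d in f(n,cam)[:3]: 
        w=world(d['at'],cam);print(cam,n,f.__name__,round(d['conf'],2),w.round(3),proj(w,cam).round())
print(ctrl.observe())
E
```

```text
pics
scene board call 0.82 [0.46  0.331 0.025] [167. 219.]
scene board call 0.8 [ 0.467  0.332 -0.   ] [167. 225.]
scene board call 0.66 [ 0.522 -0.372  0.012] [305. 156.]
scene cup call 0.76 [0.386 0.167 0.022] [223. 212.]
scene cup call 0.77 [ 0.402  0.156 -0.002] [222. 215.]
scene cup call 0.53 [ 0.461  0.442 -0.005] [137. 240.]
scene bun call 0.52 [ 0.539  0.132 -0.   ] [205. 196.]
scene tongs call 0.87 [ 0.419 -0.346  0.016] [319. 166.]
scene tongs call 0.62 [ 0.451 -0.363 -0.001] [316. 165.]
scene tongs call 0.21 [0.469 0.329 0.003] [167. 223.]
scene tongs_tips call 0.75 [0.388 0.167 0.022] [222. 212.]
scene tongs_tips call 0.55 [ 0.419 -0.353  0.015] [320. 165.]
scene tongs_tips call 0.49 [0.463 0.334 0.021] [166. 220.]
scene tongs_tips call 0.53 [ 0.521 -0.373  0.011] [306. 156.]
scene mug call 0.66 [0.421 0.545 0.042] [108. 247.]
scene mug call 0.9 [ 0.43   0.539 -0.003] [111. 257.]
scene mug call 0.75 [ 0.36  -0.357  0.001] [332. 174.]
scene timer call 0.83 [0.279 0.316 0.034] [203. 242.]
scene timer call 0.59 [ 0.295  0.308 -0.001] [203. 248.]
scene jar call 0.6 [ 0.417 -0
[... 1337 characters left out ...]
rray([-1.46229513e+00,  3.80584747e-01,  1.29741555e+00,  1.92631915e-05,
        1.46357136e+00, -2.15299732e-01]), 'dq': array([ 2.06403713e-03,  2.90017508e-04,  3.63850578e-04,  9.18867420e-04,
        8.99374815e-04, -8.81535043e-05]), 'joint_torque': array([ 7.53229851e-04, -4.37792516e+01, -2.24727774e+01,  7.14069209e-02,
        3.13977047e-02, -1.07933366e-05]), 'position': array([ 0.17499539, -0.52139961,  0.23875134]), 'ee_rot': array([9.86922888e-01, 1.61193092e-01, 9.00226837e-06, 1.09951679e-05]), 'contact_force': array([-0.32175331,  0.101667  , -0.31074442]), 'ft_torque': array([-0.02623298,  0.0025936 ,  0.03716865]), 'grip_force': 0.0, 'gripper_width': 0.08795494187907578}
```

```bash
python3 - <<'E'
import cv2,numpy as np
a=cv2.imread('pics/scene.png')[130:300,90:370]
cv2.imwrite('pics/c1.png',cv2.resize(a,None,fx=2.85,fy=2.85,interpolation=3)[:600,:800])
E
```

```text
(no output)
```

View pics/c1.png

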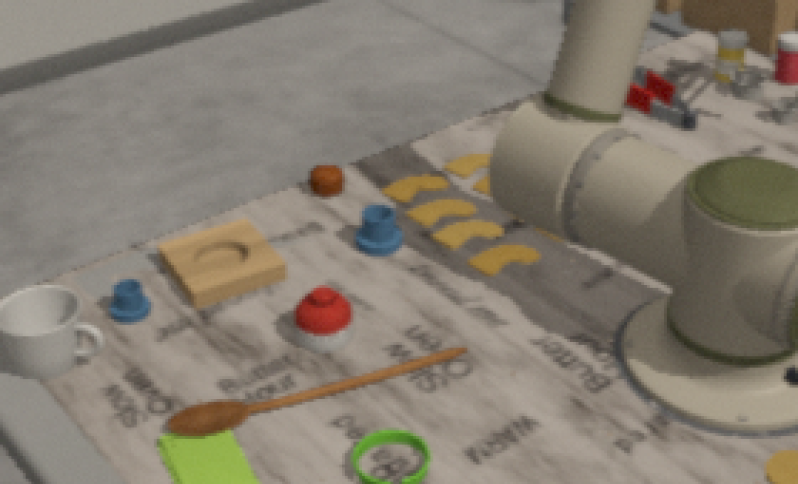

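View pics/side.png

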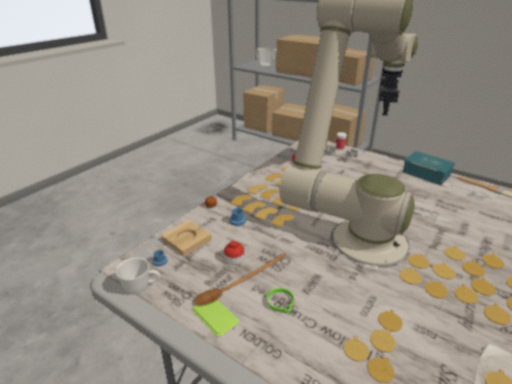

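The blue-cup candidates are A at scene px (223,212), near (0.40,0.16), and B, which is smaller, at (136,236), near (0.46,0.44). The bun is at (205,194), the board at (167,222), and the tongs at (318,165). Next I'll measure both feet and check them in a crop.

```bash
python3 - <<'E'
from h import *
for cam in('scene','side'):
  im=cv2.imread(f'pics/{cam}.png'); hsv=cv2.cvtColor(im,cv2.COLOR_BGR2HSV)
  m=((hsv[...,0]>95)&(hsv[...,0]<120)&(hsv[...,1]>100)).astype('uint8')
  K,W=w2c(cam)
  n,l,s,c=cv2.connectedComponentsWithStats(m)
  for i in range(1,n):
    if s[i,4]>25:
      x,y,w,h,a=s[i]; p=pix2z(*c[i],0.02,cam); z=(W@np.r_[p,1])[2]
      print(cam,s[i],p.round(3),'w mm',round(w*z/K[0,0]*1000,1),'h',round(h*z/K[1,1]*1000,1))
E
python3 - <<'E'
import cv2,numpy as np
a=cv2.imread('pics/scene.png')
f=lambda x,y:cv2.resize(a[y-20:y+20,x-20:x+20],(400,400),interpolation=cv2.INTER_CUBIC)
cv2.imwrite('pics/c2.png',np.hstack([f(223,212),f(136,236)]))
E
```

```text
scene [215 203  15  16 177] [0.394 0.161 0.02 ] w mm 50.0 h 53.4
scene [129 229  13  14 123] [0.452 0.449 0.02 ] w mm 39.6 h 42.6
side [231 209  14  16 152] [0.398 0.161 0.02 ] w mm 46.6 h 53.3
side [154 251  12  14 119] [0.456 0.451 0.02 ] w mm 34.4 h 40.1
```

View pics/c2.png

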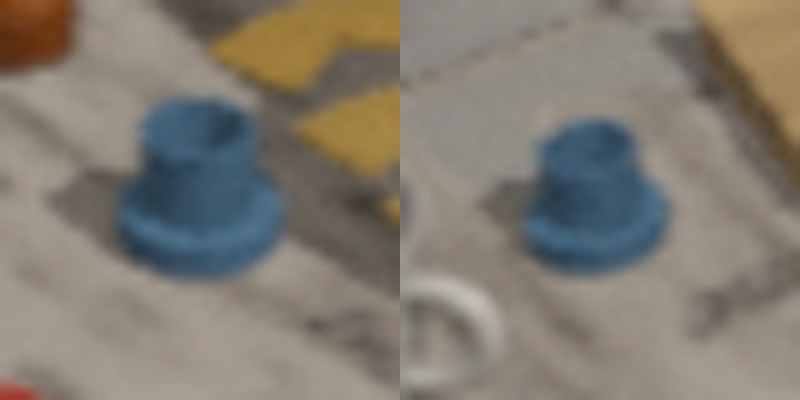

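Cup A's foot measures about 55 mm and B's about 44 mm, so A at scene px (223,212) is the one meant. I'll swing over to it.

Request:
send_rows --deltas '[1,1,0.9,0,0,0,0,1,1,0.9,0,0,0,0,1,1,0.9,0,0,0,0]'

```text
t: 2.0
position: [0.2764, -0.4295, 0.2388]
ee_rot: [0.987, 0.161, 0.0, -0.0]
contact_force: [0.1, -0.3, 0.5]
gripper_width: 0.088
grip_force: 0.0
```

Request:
send_rows --deltas '[1,0.8,0.9,0,0,0,0,1,0.8,0.9,0,0,0,0,1,0.8,0.9,0,0,0,0]'

```text
t: 2.3
position: [0.3568, -0.3385, 0.239]
ee_rot: [0.987, 0.163, 0.0, -0.0]
contact_force: [-0.0, 0.8, -0.5]
gripper_width: 0.088
grip_force: 0.0
```

Request:
send_rows --deltas '[1,0.65,0.9,0,0,0,0,1,0.65,0.9,0,0,0,0,1,0.65,0.9,0,0,0,0]'

```text
t: 2.6
position: [0.4217, -0.2479, 0.239]
ee_rot: [0.987, 0.163, 0.0, -0.0]
contact_force: [-0.1, -0.2, -1.0]
gripper_width: 0.0881
grip_force: 0.0
```

Request:
send_rows --deltas '[1,0.1,1,0,0,0,0,1,0.1,1,0,0,0,0,1,0.1,1,0,0,0,0]'

```text
t: 2.9
position: [0.4298, -0.1473, 0.239]
ee_rot: [0.987, 0.164, 0.0, -0.0]
contact_force: [-0.8, -0.5, -0.8]
gripper_width: 0.088
grip_force: 0.0
```

Request:
send_rows --deltas '[1,0,1,0,0,0,0,1,0,1,0,0,0,0,1,0,1,0,0,0,0]'

```text
t: 3.2
position: [0.4294, -0.0479, 0.239]
ee_rot: [0.987, 0.164, 0.0, -0.0]
contact_force: [-0.1, -0.6, -0.7]
gripper_width: 0.0884
grip_force: 0.0
```

Request:
send_rows --deltas '[1,-0.1,1,0,0,0,0,1,-0.1,1,0,0,0,0,1,-0.1,1,0,0,0,0]'

```text
t: 3.5
position: [0.4193, 0.0517, 0.2389]
ee_rot: [0.987, 0.164, 0.0, -0.0]
contact_force: [0.6, 0.5, 0.3]
gripper_width: 0.0882
grip_force: 0.0
```

Request:
send_rows --deltas '[1,-0.2,0.8,0,0,0,0,1,-0.2,0.8,0,0,0,0,1,-0.2,0.8,0,0,0,0,1,-0.2,0.8,0,0,0,0]'

```text
t: 3.9
position: [0.4006, 0.1277, 0.2388]
ee_rot: [0.987, 0.161, 0.0, 0.0]
contact_force: [0.1, -0.3, 0.2]
gripper_width: 0.0884
grip_force: 0.0
```

```bash
python3 - <<'E'
from h import *
a=ctrl.capture('wrist');cv2.imwrite('pics/w1.png',a)
s=ctrl.observe();print(s['t'],s['position'],s['contact_force'],ctrl.camera_model('wrist'))
for n in ['cup','bun','board','timer']:
    for f,g in((ctrl.spot_in,'spot'),(ctrl.tip_of,'tip')):
      for d in f(n,'wrist')[:2]:
        w=world(d['at'],'wrist');print(n,g,round(d['conf'],2),w.round(3),proj(w,'wrist').round())
E
```

```text
3.95 [0.40071525 0.12735253 0.23873486] [ 0.46425595 -0.14386016  0.12788452] {'K': array([[282.48335484,   0.        , 254.49612533],
       [  0.        , 282.48335484, 188.10740733],
       [  0.        ,   0.        ,   1.        ]]), 'hand_eye': array([[ 7.17788017e-04, -9.45504057e-01, -3.25609524e-01,
         8.40401845e-02],
       [ 9.99999489e-01,  9.10397030e-04, -4.39165396e-04,
         2.03398943e-04],
       [ 7.11666607e-04, -3.25609043e-01,  9.45504228e-01,
        -1.47720869e-01],
       [ 0.00000000e+00,  0.00000000e+00,  0.00000000e+00,
         1.00000000e+00]])}
cup spot 0.7 [0.404 0.157 0.019] [234. 148.]
cup tip 0.84 [0.466 0.445 0.003] [19. 21.]
cup tip 0.72 [0.4   0.156 0.004] [234. 149.]
bun spot 0.82 [0.537 0.134 0.032] [287.  47.]
bun tip 0.86 [0.538 0.133 0.001] [285.  50.]
board spot 0.62 [0.472 0.323 0.023] [115.  49.]
board tip 0.69 [0.469 0.328 0.004] [118.  52.]
timer spot 0.79 [0.304 0.3   0.045] [104. 190.]
timer tip 0.76 [0.293 0.307 0.002] [113. 185.]
```

View pics/w1.png

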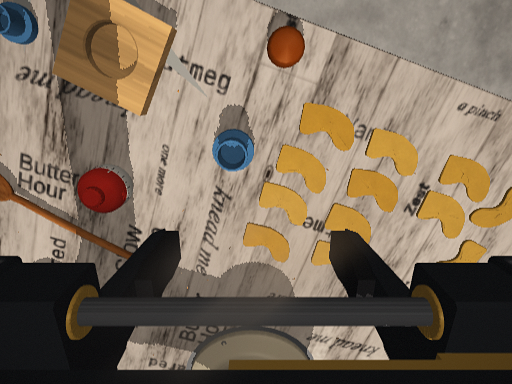

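The wrist view shows the cup at (233,150), the board recess at (111,48), the bun at (286,47) and the timer at (100,190). I'll refine these by fitting projected outlines.

```bash
cat >> h.py <<'E'
from scipy.optimize import minimize
def ring(r,z,n=40):
    t=np.linspace(0,2*np.pi,n); return np.c_[r*np.cos(t),r*np.sin(t),0*t+z]
CUP=np.vstack([ring(.028,0),ring(.028,.014),ring(.020,.044)])
BUN=np.vstack([ring(.020,0),ring(.022,.005),ring(.022,.022),ring(.0165,.029),ring(.008,.0325)])
BOX=np.array([[x,y,z] for x in(-.055,.055) for y in(-.055,.055) for z in(0,.022)])
def fit(model,mask,x0,cam='wrist',yaw=False,z0=0.):
    K,W=w2c(cam); S=4
    M=cv2.resize(mask.astype('uint8'),None,fx=S,fy=S,interpolation=cv2.INTER_LINEAR)>0
    def f(p):
        P=R.from_euler('z',p[2] if yaw else 0).apply(model)+[p[0],p[1],z0]
        q=(W[:3,:3]@P.T).T+W[:3,3]; q=(q@K.T); q=((q[:,:2]/q[:,2:]+.5)*S).astype('float32')
        im=np.zeros(M.shape,'uint8'); cv2.fillConvexPoly(im,cv2.convexHull(q).round().astype(int),1)
        im=im>0; return 1-(im&M).sum()/(im|M).sum()
    x0=np.array(x0,float); d=np.diag([.006,.006,.2][:len(x0)])
    r=minimize(f,x0,method='Nelder-Mead',options=dict(initial_simplex=np.vstack([x0,x0+d]),xatol=1e-4,fatol=1e-4))
    return r.x,r.fun
E
python3 - <<'E'
from h import *
im=cv2.imread('pics/w1.png');h=cv2.cvtColor(im,cv2.COLOR_BGR2HSV)
m=((h[...,0]>95)&(h[...,0]<120)&(h[...,1]>100)).astype('uint8')
m[:, :190]=0;m[:,280:]=0; m[:110]=0;m[190:]=0
m=cv2.morphologyEx(m,cv2.MORPH_CLOSE,np.ones((5,5)))
print('cup',m.sum(),fit(CUP,m,(.402,.157)))
for n,mod,x0,y in(('bun',BUN,(.538,.133),0),('board',BOX,(.469,.329,.2),1)):
    d=ctrl.silhouettes(n,'wrist')
    for e in d[:2]:
        ys,xs=np.nonzero(e['region']);print(n,e['conf'],xs.mean(),ys.mean(),xs.min(),ys.min(),fit(mod,e['region'],x0,yaw=y))
E
```

```text
cup 1346 (array([0.39912801, 0.15855042]), np.float64(0.06706759053471045))
bun 0.66 285.2266775777414 46.88707037643208 267 26 (array([0.53706318, 0.13652228]), np.float64(0.06683680839793904))
board 0.77 113.6906121631099 51.601242360484925 52 0 (array([ 0.46819592,  0.32971593, -0.1337644 ]), np.float64(0.016859951506493998))
```

Request:
send_rows --deltas '[0.8,-0.02,0.31,-1,0,0,0,0.8,-0.02,0.31,-1,0,0,0,0.8,-0.02,0.31,-1,0,0,0]' --newtons 25

```text
t: 4.75
position: [0.3954, 0.1601, 0.1352]
ee_rot: [0.987, 0.162, -0.004, -0.0]
contact_force: [0.6, -0.4, 1.2]
gripper_width: 0.0711
grip_force: 0.0
```

Request:
send_rows --deltas '[0.8,0,0,-0.7,0,0,0,0.8,0,0,-0.7,0,0,0,0.8,0,0,-0.7,0,0,0]'

```text
t: 5.05
position: [0.3978, 0.1592, 0.0683]
ee_rot: [0.987, 0.161, -0.002, -0.0]
contact_force: [-0.2, 0.1, 0.4]
gripper_width: 0.07
grip_force: 0.0
```

```bash
python3 - <<'E'
from h import *
im=ctrl.capture('wrist');cv2.imwrite('pics/w2.png',im);h=cv2.cvtColor(im,cv2.COLOR_BGR2HSV)
s=ctrl.observe();print(s['position'],s['gripper_width'])
m=((h[...,0]>95)&(h[...,0]<120)&(h[...,1]>100)).astype('uint8')
n,l,st,c=cv2.connectedComponentsWithStats(cv2.morphologyEx(m,cv2.MORPH_CLOSE,np.ones((7,7))))
i=1+st[1:,4].argmax();print(st[i],c[i],fit(CUP,l==i,(.399,.1585)))
E
```

```text
[0.39868893 0.15935018 0.0696152 ] 0.07043079686301978
[ 222  166   71   81 3486] [257.1919105  198.65088927] (array([0.3998044, 0.1576432]), np.float64(0.2520523899540913))
```

Request:
send_rows --deltas '[0.8,0.01,-0.01,-0.51,0,0,0,0.8,0.01,-0.01,-0.51,0,0,0,0.8,0.01,-0.01,-0.51,0,0,0,0.3,0.01,-0.01,-0.51,0,0,0,0.3,0.01,-0.01,-0.51,0,0,0,0.3,0.01,-0.01,-0.51,0,0,0,0.3,0.01,-0.01,-0.51,0,0,0,0.3,0.01,-0.01,-0.51,0,0,0]' --newtons 25

```text
t: 5.9
position: [0.3993, 0.1586, 0.0185]
ee_rot: [0.987, 0.161, 0.001, 0.0]
contact_force: [-1.4, 0.0, 9.0]
gripper_width: 0.0391
grip_force: 24.8
```

Gripped at 39 mm, which is the right cup. Next I'll lift, carry it over the board, and look.

Request:
send_rows --deltas '[0.3,0,0,0.7,0,0,0,0.3,0,0,0.7,0,0,0,0.3,0,0,0.7,0,0,0]'

```text
t: 6.2
position: [0.4001, 0.1588, 0.0899]
ee_rot: [0.987, 0.161, 0.003, 0.0]
contact_force: [0.5, 0.3, -1.1]
gripper_width: 0.0388
grip_force: 25.0
```

Request:
send_rows --deltas '[0.3,0.1,0.3,0,0,0,0,0.3,0.35,0.9,0,0,0,0,0.3,0.35,0.9,0,0,0,0,0.3,0.35,0.9,0,0,0,0]'

```text
t: 6.6
position: [0.4339, 0.2499, 0.0864]
ee_rot: [0.987, 0.162, -0.001, 0.0]
contact_force: [0.4, -0.9, -0.9]
gripper_width: 0.0388
grip_force: 25.0
```

```bash
python3 - <<'E'
from h import *
im=ctrl.capture('wrist');cv2.imwrite('pics/w3.png',im);h=cv2.cvtColor(im,cv2.COLOR_BGR2HSV)
s=ctrl.observe();print(s['t'],s['position'],s['gripper_width'],s['grip_force'])
m=((h[...,0]>95)&(h[...,0]<120)&(h[...,1]>100)).astype('uint8')
z0=s['position'][2]-.0185
n,l,st,c=cv2.connectedComponentsWithStats(m);print(st[st[:,4]>300])
i=1+st[1:,4].argmax();print('cup',fit(CUP,l==i,s['position'][:2],z0=z0))
for e in ctrl.silhouettes('board','wrist')[:2]:
    r=e['region'];ys,xs=np.nonzero(r);print(e['conf'],xs.mean(),ys.mean(),r.sum(),fit(BOX,r,(.468,.330,-.13),yaw=True))
E
```

```text
6.65 [0.43326208 0.24877097 0.08644183] 0.03842851823579313 25.00026855384931
[[     0      0    512    384 188182]
 [     0     51     54     61   2710]
 [   210    189     90    108   5458]]
cup (array([0.4327367 , 0.24864287]), np.float64(0.346871884723439))
0.72 168.6833098019082 118.7668249689813 23373 (array([ 0.46833167,  0.32648949, -0.13814546]), np.float64(0.019886059411878043))
```

View pics/w3.png

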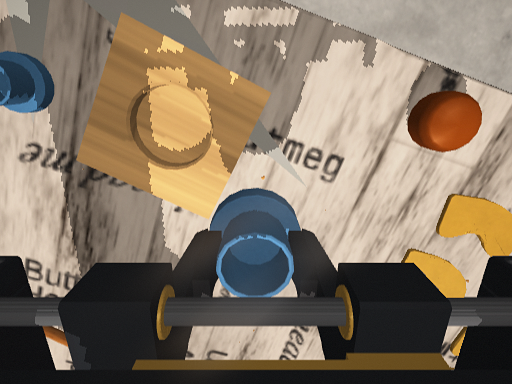

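Board recess mouth is at about (171,125). The cup rim centre is at (255,265), held upright, and the foot's far edge is at v=189. I'll convert these to positions.

```bash
python3 - <<'E'
from h import *
print('recess',pix2z(171.3,125,.022,'wrist'),[pix2z(u,125,.022,'wrist').round(4) for u in(130,213)],[pix2z(171,v,.022,'wrist').round(4) for v in(82,168)])
print('rim',pix2z(255.3,265.5,.112,'wrist'))
e=pix2z(255,189,.082,'wrist');s=ctrl.observe();x=R.from_quat(s['ee_rot']).apply([1,0,0]);print('foot far edge rel TCP along tool x',(e-s['position'])@x, 'cup offset',(e-s['position'])@x-.028)
im=cv2.imread('pics/w3.png');h=cv2.cvtColor(im,cv2.COLOR_BGR2HSV);g=im.copy()
for z,r,p in((.022,.030,(.4683,.3265)),(.022,.030,(.468,.3297))):
  for q in ring(r,z,80): cv2.circle(g,tuple(int(round(v)) for v in proj(q+[*p,0],'wrist')),0,(0,0,255) if p[1]<.328 else (0,255,0),-1)
p=s['position']
for q in np.vstack([ring(.028,.014),ring(.02,.044)]): cv2.circle(g,tuple(int(round(v)) for v in proj(q+[p[0],p[1],.068],'wrist')),0,(255,0,255),-1)
cv2.imwrite('pics/o3.png',cv2.resize(g[60:310,80:330],None,fx=2.4,fy=2.4))
E
```

```text
recess [0.47036017 0.32534435 0.022     ] [array([0.4606, 0.3542, 0.022 ]), array([0.4802, 0.2962, 0.022 ])] [array([0.4994, 0.3323, 0.022 ]), array([0.4382, 0.3181, 0.022 ])]
rim [0.4337538  0.24773384 0.112     ]
foot far edge rel TCP along tool x 0.031051735859062488 cup offset 0.0030517358590624877
```

View pics/o3.png

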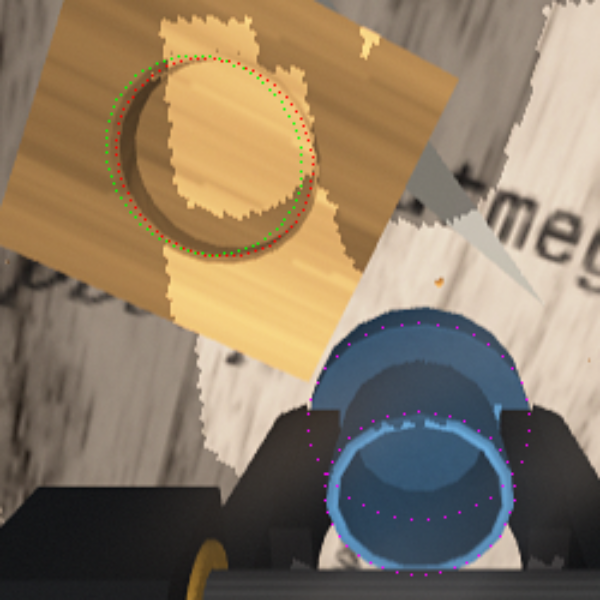

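Request:
send_rows --deltas '[0.3,0.34,0.77,0,0,0,0,0.3,0.34,0.77,0,0,0,0,0.3,0.34,0.77,0,0,0,0,0.3,0.34,0.77,-0.35,0,0,0,0.3,0.34,0.77,-0.35,0,0,0,0.3,0.34,0.77,-0.35,0,0,0,0.3,0.34,0.77,-0.35,0,0,0]'

```text
t: 7.4
position: [0.4684, 0.325, 0.054]
ee_rot: [0.987, 0.161, 0.001, -0.0]
contact_force: [-0.7, 0.7, -0.9]
gripper_width: 0.0383
grip_force: 25.0
```

```bash
python3 - <<'E'
from h import *
im=ctrl.capture('wrist')
s=ctrl.observe();p=s['position'];print(s['t'],p,s['contact_force']);g=im.copy()
def dots(c,r,z,col):
  for q in ring(r,z,100): cv2.circle(g,tuple(int(round(v)) for v in proj(q+[*c,0],'wrist')),0,col,-1)
z0=p[2]-.0185
dots((.4686,.3262),.030,.022,(0,0,255))
dots(p[:2]+[.0014,.0005],.028,z0+.014,(255,0,255))
cv2.imwrite('pics/o4.png',cv2.resize(g[100:300,150:350],None,fx=3,fy=3,interpolation=2))
E
```

```text
7.45 [0.46846839 0.32524541 0.05404958] [-0.63625067 -0.53418054 -1.65332279]
```

View pics/o4.png

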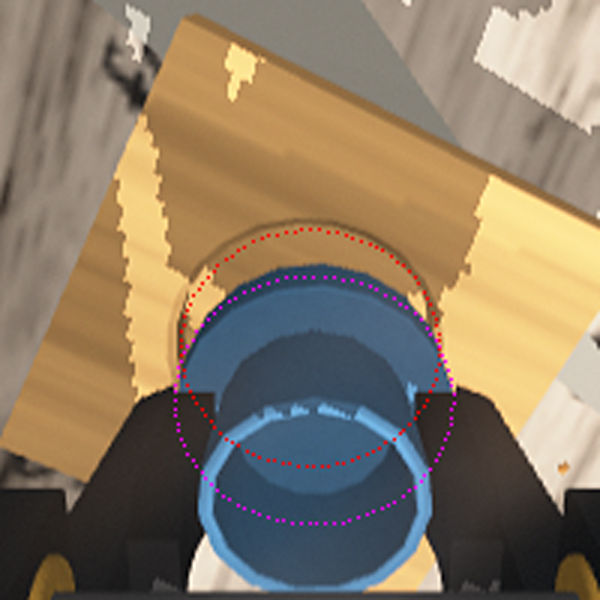

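The foot sits about 2–3 mm too far along tool x relative to the recess mouth, which is ringed at about (305,345) in the zoom. I'll shift by (-3, +1) mm and lower with force checks.

Request:
send_rows --deltas '[0.3,-0.03,0.01,-0.08,0,0,0,0.3,-0.03,0.01,-0.12,0,0,0,0.3,-0.03,0.01,-0.15,0,0,0,0.3,-0.03,0.01,-0.18,0,0,0,0.3,-0.03,0.01,-0.18,0,0,0]'

```text
t: 7.95
position: [0.4679, 0.3275, 0.0367]
ee_rot: [0.987, 0.161, 0.004, -0.001]
contact_force: [4.7, 1.4, 10.6]
gripper_width: 0.0387
grip_force: 24.8
```

Request:
send_rows --deltas '[0.3,0.025,0.01,0,0,0,0,0.3,0.025,0.01,-0.03,0,0,0,0.3,0.025,0.01,-0.06,0,0,0,0.3,0.025,0.01,-0.06,0,0,0]'

```text
t: 8.35
position: [0.4716, 0.3287, 0.0313]
ee_rot: [0.987, 0.161, 0.006, -0.001]
contact_force: [8.3, 0.3, 10.6]
gripper_width: 0.039
grip_force: 24.8
```

Request:
send_rows --deltas '[0.3,0.04,0.01,0,0,0,0,0.3,0.04,0.01,0,0,0,0,0.3,0.04,0.01,-0.03,0,0,0,0.3,0.04,0.01,-0.03,0,0,0]'

```text
t: 8.75
position: [0.4726, 0.3293, 0.0294]
ee_rot: [0.987, 0.162, 0.003, -0.001]
contact_force: [-7.1, -3.8, 31.9]
gripper_width: 0.0386
grip_force: 28.7
```

```bash
python3 - <<'E'
from h import *
im=ctrl.capture('wrist')
s=ctrl.observe();p=s['position'];print(s['t'],p,s['contact_force'],s['ft_torque']);g=im.copy()
cv2.imwrite('pics/o5.png',cv2.resize(g[100:300,150:350],None,fx=3,fy=3,interpolation=2))
E
```

```text
8.8 [0.47256397 0.32927884 0.02943148] [-7.07282507 -2.73697223 31.87464055] [-0.52826332  1.08203973  0.08392058]
```

View pics/o5.png

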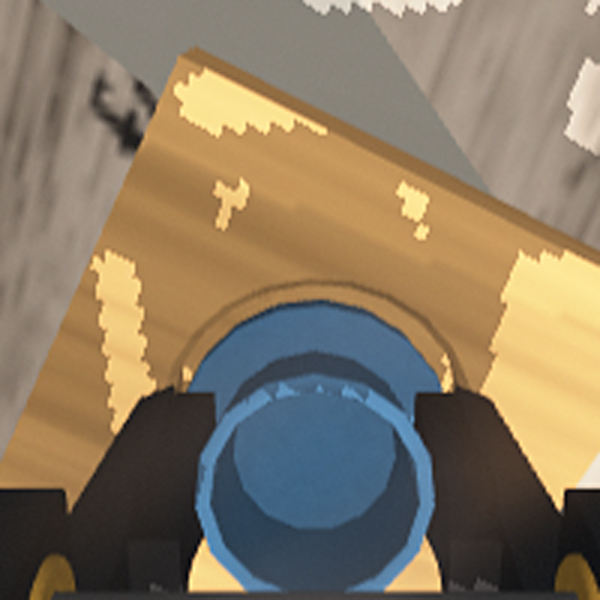

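The foot is now inside the recess mouth, at zoom px (320,350), and looks nearly flush, with 32 N down. I'll release it, check the pose, then press on the rim from above.

Request:
send_rows --deltas '[0.3,-0.01,0,0.03,0,0,0,0.55,-0.01,0,0.03,0,0,0,0.55,-0.01,0,0.03,0,0,0,0.55,-0.01,0,0.6,0,0,0,0.55,-0.01,0,0.6,0,0,0,0.55,-0.01,0,0.6,0,0,0]'

```text
t: 9.4
position: [0.4706, 0.3288, 0.0865]
ee_rot: [0.987, 0.161, 0.001, -0.0]
contact_force: [0.0, -0.1, 0.3]
gripper_width: 0.0486
grip_force: 0.0
```

```bash
python3 - <<'E'
from h import *
im=ctrl.capture('wrist');cv2.imwrite('pics/w6.png',im);h=cv2.cvtColor(im,cv2.COLOR_BGR2HSV)
s=ctrl.observe();p=s['position'];print(s['t'],p,s['contact_force'],s['gripper_width'])
m=((h[...,0]>95)&(h[...,0]<120)&(h[...,1]>100)).astype('uint8')
n,l,st,c=cv2.connectedComponentsWithStats(cv2.morphologyEx(m,cv2.MORPH_CLOSE,np.ones((7,7))));
i=1+st[1:,4].argmax();print(st[i]); M=np.vstack([ring(.028,.014),ring(.02,.044)])
for z0 in(.005,.008,.011,.014): print(z0,fit(M,l==i,(.472,.329),z0=z0))
for e in ctrl.silhouettes('board','wrist')[:1]: print(fit(BOX,e['region']|(l==i),(.468,.328,-.13),yaw=True))
g=im[60:300,130:370]
cv2.imwrite('pics/o6.png',cv2.resize(g,None,fx=2.5,fy=2.5,interpolation=2))
E
```

```text
9.45 [0.46998932 0.32849652 0.08516299] [-0.40799553  1.24016387 -1.5649733 ] 0.04829740646610328
[  79  135   66   55 2753]
0.005 (array([0.472, 0.329]), np.float64(1.0))
0.008 (array([0.472, 0.329]), np.float64(1.0))
0.011 (array([0.472, 0.329]), np.float64(1.0))
0.014 (array([0.472, 0.329]), np.float64(1.0))
(array([ 0.46821628,  0.32734622, -0.141392  ]), np.float64(0.35628102066398804))
```

View pics/o6.png

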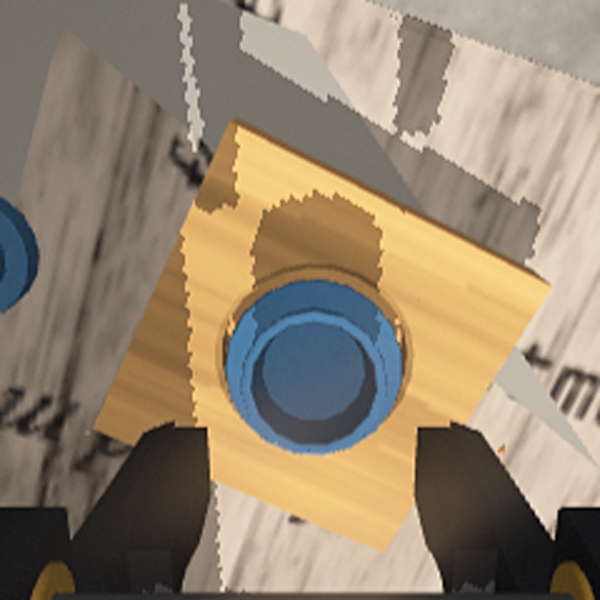

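The cup stands in the recess, with its rim centre at zoom (313,381), which is image px (255,212). I'll locate it.

```bash
python3 - <<'E'
from h import *
print(pix2z(255.2,212.5,.052,'wrist'))
im=cv2.imread('pics/w6.png');hsv=cv2.cvtColor(im,cv2.COLOR_BGR2HSV)
m=((hsv[...,0]>95)&(hsv[...,0]<122)&(hsv[...,1]>70)).astype('uint8');m[:,:200]=0;m[:,310:]=0;m[250:]=0
m=cv2.morphologyEx(m,cv2.MORPH_CLOSE,np.ones((9,9)));print(m.sum())
M=np.vstack([ring(.028,.014),ring(.02,.044)])
for z0 in(.005,.008,.011,.014): print(z0,fit(M,m,(.47,.328),z0=z0))
E
```

```text
[0.47368778 0.32900896 0.052     ]
3611
0.005 (array([0.46618512, 0.32678475]), np.float64(0.1258981083471703))
0.008 (array([0.46717777, 0.32676164]), np.float64(0.13420948436024727))
0.011 (array([0.46794417, 0.32724342]), np.float64(0.14746221587528263))
0.014 (array([0.4688177 , 0.32760417]), np.float64(0.1672121177015755))
```

Request:
send_rows --deltas '[0.37,0.01,0,0,0,0,0,0.37,0.01,0,0,0,0,0,0.37,0.01,0,-0.28,0,0,0,0.37,0.01,0,-0.32,0,0,0,0.37,0.01,0,-0.34,0,0,0,0.37,0.01,0,-0.34,0,0,0]'

```text
t: 10.1
position: [0.4685, 0.328, 0.0543]
ee_rot: [0.987, 0.162, -0.003, 0.001]
contact_force: [-20.5, -8.6, 39.0]
gripper_width: 0.0325
grip_force: 19.8
```

Request:
send_rows --deltas '[0.37,0,0,0.02,0,0,0,0.37,0,0,0.02,0,0,0]'

```text
t: 10.3
position: [0.4696, 0.3282, 0.0552]
ee_rot: [0.987, 0.161, -0.002, 0.0]
contact_force: [-13.7, -4.4, 24.6]
gripper_width: 0.033
grip_force: 12.5
```

Request:
send_rows --deltas '[0.37,0,0,0.2,0,0,0,0.37,0,0,0.4,0,0,0,0.37,0,0,0.4,0,0,0]'

```text
t: 10.6
position: [0.4723, 0.329, 0.0953]
ee_rot: [0.987, 0.161, 0.002, -0.0]
contact_force: [-0.8, -0.6, 0.3]
gripper_width: 0.0325
grip_force: 0.0
```

```bash
python3 - <<'E'
from h import *
im=ctrl.capture('wrist');cv2.imwrite('pics/w7.png',im);ctrl.capture('side')
s=ctrl.observe();p=s['position'];print(s['t'],p,s['contact_force'],s['gripper_width'])
for c in('wrist','side'):
  for f in(ctrl.tip_of,ctrl.spot_in):
    for e in f('cup',c): print(c,e['conf'],world(e['at'],c).round(4))
g=im[110:310,135:375]
cv2.imwrite('pics/o7.png',cv2.resize(g,None,fx=3,fy=3,interpolation=2))
E
```

```text
10.7 [0.47125104 0.32845349 0.09293427] [ 0.63365723 -0.49504342  0.52601847] 0.03215017582027179
wrist 0.97 [0.4643 0.447  0.002 ]
wrist 0.89 [0.4645 0.4444 0.0144]
wrist 0.57 [0.4686 0.327  0.023 ]
wrist 0.44 [0.4896 0.3363 0.0222]
side 0.65 [0.4594 0.4438 0.0047]
side 0.6 [0.4657 0.3242 0.0077]
side 0.79 [0.4595 0.3362 0.0326]
side 0.56 [ 0.4964 -0.3345  0.014 ]
side 0.54 [0.4553 0.4478 0.0173]
side 0.44 [0.2821 0.3192 0.034 ]
```

View pics/o7.png

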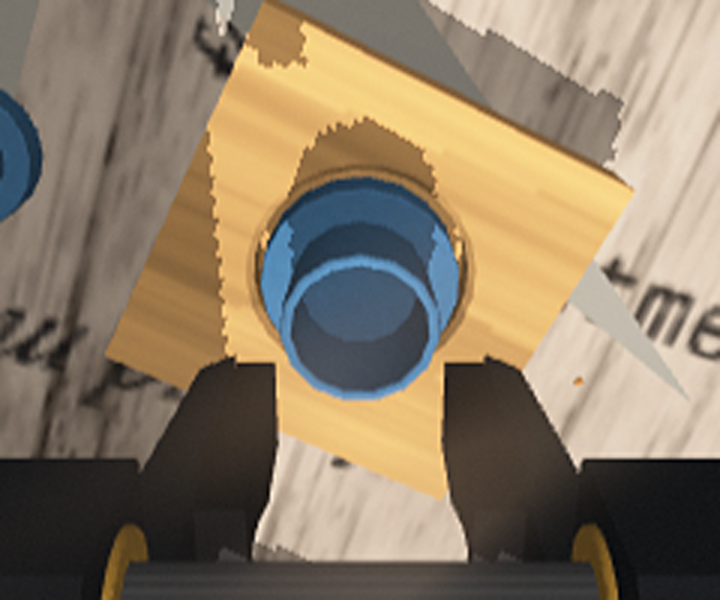

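The cup now stands in the recess: foot edges at px u=221..291 with top v=169, rim at u=229..282 and v=195..243. It was leaning before the press, so I'll check the tilt numerically.

```bash
python3 - <<'E'
from h import *
from scipy.optimize import least_squares
s=ctrl.observe();A=R.from_quat(s['ee_rot']);K,W=w2c('wrist');p=s['position']
def ext(P):
    q=(W[:3,:3]@P.T).T+W[:3,3];q=q@K.T;q=q[:,:2]/q[:,2:];return q[:,0].min(),q[:,0].max(),q[:,1].min(),q[:,1].max()
def pred(x,y,z,t,t2):
    r=R.from_rotvec(A.apply([t2,t,0]));o=np.array([x,y,z])
    f=ext(r.apply(ring(.028,.014,200))+o);g=ext(r.apply(ring(.02,.044,200))+o);return np.r_[f[:3],g]
obs=np.array([221,290.7,169.3,228.7,282,195,243.3])
for free in(0,1):
  fn=lambda v:pred(v[0],v[1],v[2],v[3] if free else 0,0)-obs
  r=least_squares(fn,[.47,.328,.008,0],x_scale=[.01,.01,.01,.1]);print(r.x.round(4),r.fun.round(2))
P=ext(ring(.032,.022,200)+[.4683,.3268,0]);print('chamfer pred',np.round(P,1),'obs 217.7 293 165')
c=lambda v:np.array(ext(ring(.032,.022,200)+[v[0],v[1],0]))[:3]-[217.7,293,165]
print(least_squares(c,[.468,.327]).x)
E
```

```text
[0.4678 0.3263 0.0107 0.    ] [ 0.47 -1.12  1.45 -0.76  1.33 -1.66  0.4 ]
[0.4706 0.3272 0.0106 0.085 ] [ 0.4  -1.04  0.08 -0.7   1.27  0.11 -0.2 ]
chamfer pred [216.6 293.7 164.2 235.9] obs 217.7 293 165
[0.46767137 0.32638504]
```

```bash
cat > t.py <<'E'
from h import *
def tiltfit(fn,roi,pos,quat,x0,z0s,hidebottom=False):
    m=ctrl.camera_model('wrist');K=np.array(m['K']);T=np.eye(4);A=R.from_quat(quat);T[:3,:3]=A.as_matrix();T[:3,3]=pos
    W=np.linalg.inv(T@np.array(m['hand_eye']))
    im=cv2.imread(fn).astype(int);B=(im[...,0]-im[...,2]>20).astype('uint8')
    u0,v0,u1,v1=roi;M=np.zeros_like(B);M[v0:v1,u0:u1]=B[v0:v1,u0:u1]
    n,l,st,c=cv2.connectedComponentsWithStats(M);i=1+st[1:,4].argmax();print(fn,st[i])
    pts=cv2.convexHull(np.argwhere(l==i)[:,::-1].astype(np.int32));S=4
    M=np.zeros((384*S,512*S),'uint8');cv2.fillConvexPoly(M,((pts+.5)*S).astype(int),1);M=M>0
    mod=CUP if not hidebottom else np.vstack([ring(.028,.014),ring(.02,.044)])
    for z0 in z0s:
        def f(p):
            P=R.from_rotvec(A.apply([p[3],p[2],0])).apply(mod)+[p[0],p[1],z0]
            q=(W[:3,:3]@P.T).T+W[:3,3];q=q@K.T;q=((q[:,:2]/q[:,2:]+.5)*S).astype('float32')
            I=np.zeros(M.shape,'uint8');cv2.fillConvexPoly(I,cv2.convexHull(q).round().astype(int),1);I=I>0
            return 1-(I&M).sum()/(I|M).sum()
        x=np.array([*x0,0,0.])
        r=minimize(f,x,method='Nelder-Mead',options=dict(initial_simplex=np.vstack([x,x+np.diag([.006,.006,.1,.1])]),xatol=1e-4,fatol=1e-4))
        print(z0,r.x.round(4),round(r.fun,4))
E
python3 - <<'E'
from t import *
q=[.987,.161,0,0]
tiltfit('pics/w1.png',(200,115,270,185),[.40071525,.12735253,.23873486],q,(.4,.158),(0,))
tiltfit('pics/w2.png',(205,130,310,260),[.39868893,.15935018,.0696152],q,(.4,.158),(0,))
tiltfit('pics/w6.png',(205,150,310,260),[.46998932,.32849652,.08516299],q,(.47,.328),(.008,.011),True)
tiltfit('pics/w7.png',(205,150,310,260),[.47125104,.32845349,.09293427],q,(.47,.328),(.008,.011),True)
E
```

```text
pics/w1.png [ 212  129   42   42 1376]
0 [ 0.3982  0.1579 -0.122   0.0716] 0.0346
pics/w2.png [ 221  166   72   82 4349]
0 [ 0.3991  0.1574 -0.0272  0.0043] 0.0117
pics/w6.png [ 220  172   71   70 3284]
0.008 [ 0.4612  0.3278 -0.308   0.1928] 0.0225
0.011 [ 0.4629  0.3263 -0.2885  0.0847] 0.0141
pics/w7.png [ 222  169   66   74 3048]
0.008 [0.469  0.3278 0.0546 0.0076] 0.0312
0.011 [0.4692 0.3282 0.0213 0.0262] 0.0426
```

The cup still leans about 0.05–0.08 rad about the pinch axis. Turning the gripper 90° will let the parallel pads square it up. I'll rotate, regrip and press.

Request:
send_rows --deltas '[0.8,-0.035,-0.02,0,0,0,0.03,0.8,-0.035,-0.02,0,0,0,0.05,0.8,-0.035,-0.02,0,0,0,0.08,0.8,-0.035,-0.02,0,0,0,0.1,0.8,-0.035,-0.02,0,0,0,0.13,0.8,-0.035,-0.02,0,0,0,0.15,0.8,-0.035,-0.02,0,0,0,0.18,0.8,-0.035,-0.02,0,0,0,0.2,0.8,-0.035,-0.02,0,0,0,0.23,0.8,-0.035,-0.02,0,0,0,0.25,0.8,-0.035,-0.02,0,0,0,0.25,0.8,-0.035,-0.02,0,0,0,0.25]'

```text
t: 12.1
position: [0.4678, 0.3265, 0.0931]
ee_rot: [0.584, 0.812, -0.0, -0.0]
contact_force: [-0.2, -0.9, -0.1]
gripper_width: 0.0703
grip_force: 0.0
```

```bash
python3 - <<'E'
from t import *
im=ctrl.capture('wrist');cv2.imwrite('pics/w8.png',im)
s=ctrl.observe();p=s['position'];print(s['t'],p,s['ee_rot'],s['contact_force'],s['joints'],s['gripper_width'])
for e in ctrl.silhouettes('cup','wrist')[:3]:
    ys,xs=np.nonzero(e['region']);print(e['conf'],xs.min(),xs.max(),ys.min(),ys.max())
tiltfit('pics/w8.png',(190,140,320,270),p,s['ee_rot'],(.469,.328),(.008,.011),True)
E
```

```text
12.15 [0.46783802 0.32649694 0.09320955] [ 5.84617018e-01  8.11309260e-01 -4.08791159e-04 -2.44029185e-04] [ 0.16099849  0.2191971  -0.5827567 ] [ 4.01863977e-01  5.58651909e-01  1.45087463e+00 -6.67391152e-06
  1.13301827e+00  7.98864909e-02] 0.07036419315606715
0.81 272 329 16 80
0.58 222 288 164 238
pics/w8.png [ 222  164   67   74 3109]
0.008 [ 0.4665  0.3291  0.0546 -0.0022] 0.0299
0.011 [0.4661 0.3301 0.0437 0.0094] 0.0445
```

Seen from the turned view, the same apparent 0.05 tilt shows up, so it is camera bias and the cup is in fact upright. I'll grip it gently and press once more for certainty.

Request:
send_rows --deltas '[0.7,-0.01,0.01,-0.4,0,0,0,0.7,-0.01,0.01,-0.65,0,0,0,0.7,-0.01,0.01,-0.65,0,0,0,0.7,-0.01,0.01,-0.65,0,0,0,0.35,-0.01,0.01,-0.65,0,0,0,0.35,-0.01,0.01,-0.65,0,0,0,0.35,-0.01,0.01,-0.65,0,0,0,0.35,-0.01,0.01,-0.65,0,0,0]' --newtons 25

```text
t: 13.0
position: [0.4678, 0.328, 0.0297]
ee_rot: [0.584, 0.812, 0.001, 0.001]
contact_force: [1.1, 0.8, 4.0]
gripper_width: 0.0381
grip_force: 24.9
```

Request:
send_rows --deltas '[0.35,0,0,-0.02,0,0,0,0.35,0,0,-0.02,0,0,0,0.35,0,0,-0.02,0,0,0]'

```text
t: 13.3
position: [0.4679, 0.328, 0.0295]
ee_rot: [0.584, 0.812, 0.002, 0.001]
contact_force: [-4.3, -1.2, 21.7]
gripper_width: 0.0382
grip_force: 24.6
```

Request:
send_rows --deltas '[0.35,0,0,0.02,0,0,0,0.5,0,0,0.02,0,0,0,0.5,0,0,0.02,0,0,0,0.5,0,0,-0.03,0,0,0,0.5,0,0,-0.06,0,0,0,0.5,0,0,-0.06,0,0,0]'

```text
t: 13.9
position: [0.4668, 0.3276, 0.0223]
ee_rot: [0.584, 0.812, 0.0, 0.0]
contact_force: [-5.7, -4.2, 22.2]
gripper_width: 0.044
grip_force: 11.1
```

Contact at z = 0.0223 confirms the foot is flush. Now I'll lift, turn and swing over to the tongs.

Request:
send_rows --deltas '[0.6,0,0,0.1,0,0,0,0.8,0,0,0.6,0,0,0,0.8,0,0,1,0,0,0]'

```text
t: 14.2
position: [0.4667, 0.3275, 0.1219]
ee_rot: [0.584, 0.812, -0.001, -0.0]
contact_force: [0.5, 0.9, -0.4]
gripper_width: 0.066
grip_force: 0.0
```

Request:
send_rows --deltas '[0.9,-0.1,-0.5,0.9,0,0,-0.02,0.9,-0.1,-1,0.9,0,0,-0.04,0.9,-0.1,-1,0.9,0,0,-0.04]'

```text
t: 14.5
position: [0.4567, 0.2263, 0.2122]
ee_rot: [0.682, 0.731, 0.0, 0.0]
contact_force: [0.9, -0.8, 0.2]
gripper_width: 0.0795
grip_force: 0.0
```

Request:
send_rows --deltas '[0.9,0,-0.5,0,0,0,-0.02,0.9,0,-1,0,0,0,-0.04]'

```text
t: 14.7
position: [0.4566, 0.1262, 0.211]
ee_rot: [0.769, 0.64, 0.0, 0.0]
contact_force: [1.2, -0.2, -0.5]
gripper_width: 0.0794
grip_force: 0.0
```

Request:
send_rows --deltas '[0.9,0,-0.5,0,0,0,-0.02,0.9,0,-1,0,0,0,-0.04]'

```text
t: 14.9
position: [0.4564, 0.0258, 0.2105]
ee_rot: [0.843, 0.538, -0.0, -0.0]
contact_force: [1.3, -0.5, 0.9]
gripper_width: 0.0796
grip_force: 0.0
```

Request:
send_rows --deltas '[0.9,0,-0.5,0,0,0,-0.02,0.9,0,-1,0,0,0,-0.04]'

```text
t: 15.1
position: [0.4565, -0.0743, 0.2105]
ee_rot: [0.904, 0.428, -0.0, -0.0]
contact_force: [1.1, -0.5, -0.4]
gripper_width: 0.0793
grip_force: 0.0
```

Request:
send_rows --deltas '[0.9,0,-0.5,0,0,0,-0.02,0.9,0,-1,0,0,0,-0.04]'

```text
t: 15.3
position: [0.4564, -0.1744, 0.2105]
ee_rot: [0.95, 0.311, -0.0, -0.0]
contact_force: [1.3, -0.3, -0.6]
gripper_width: 0.0793
grip_force: 0.0
```

Request:
send_rows --deltas '[0.9,-0.1,-0.5,0,0,0,-0.02,0.9,-0.2,-1,0,0,0,-0.04]'

```text
t: 15.5
position: [0.4366, -0.2724, 0.2103]
ee_rot: [0.982, 0.19, -0.0, -0.0]
contact_force: [1.5, 0.6, -0.1]
gripper_width: 0.0795
grip_force: 0.0
```

Request:
send_rows --deltas '[0.9,-0.1,-0.5,0,0,0,-0.02,0.9,-0.2,-0.9,0,0,0,-0.04,0.9,-0.2,-0.9,0,0,0,-0.061,0.9,-0.2,-0.9,0,0,0,-0.061,0.9,-0.2,-0.9,0,0,0,-0.061]'

```text
t: 16.0
position: [0.4174, -0.3599, 0.2104]
ee_rot: [1.0, 0.004, -0.0, -0.0]
contact_force: [0.7, 0.4, -0.5]
gripper_width: 0.0793
grip_force: 0.0
```

```bash
python3 - <<'E'
from h import *
im=ctrl.capture('wrist');cv2.imwrite('pics/w9.png',im)
s=ctrl.observe();print(s['t'],s['position'],s['ee_rot'],s['joints'])
for n in('tongs','tongs_tips','tongs_left','tongs_right'):
  for d in ctrl.tip_of(n,'wrist')[:2]: w=world(d['at'],'wrist');print(n,round(d['conf'],2),w.round(4),proj(w,'wrist').round())
h=cv2.cvtColor(im,cv2.COLOR_BGR2HSV);m=(((h[...,0]<8)|(h[...,0]>172))&(h[...,1]>150)&(h[...,2]>60)).astype('uint8')
n,l,st,c=cv2.connectedComponentsWithStats(m)
for i in range(1,n):
  if st[i,4]>60:
    y,x=np.nonzero(l==i);b=cv2.minAreaRect(np.c_[x,y].astype('float32'));print(st[i],[pix2z(u,v,.034,'wrist').round(4) for u,v in cv2.boxPoints(b)])
E
```

```text
16.05 [ 0.41756141 -0.35965959  0.21062045] [ 9.99993015e-01  3.72504208e-03 -1.37965860e-04 -2.73416520e-04] [-9.25944987e-01  4.04519956e-01  1.34327137e+00  1.07591533e-04
  1.39440460e+00  6.37382326e-01]
tongs_tips 0.51 [ 0.364  -0.3566  0.0028] [252. 199.]
tongs_right 0.85 [ 0.3633 -0.3581  0.0017] [253. 199.]
[233 109   6  56 328] [array([ 0.4826, -0.336 ,  0.034 ]), array([ 0.4826, -0.3415,  0.034 ]), array([ 0.42  , -0.3407,  0.034 ]), array([ 0.4199, -0.3348,  0.034 ])]
[268 113  17  55 385] [array([ 0.4176, -0.3737,  0.034 ]), array([ 0.479 , -0.3852,  0.034 ]), array([ 0.4774, -0.3933,  0.034 ]), array([ 0.4158, -0.3822,  0.034 ])]
[407 183  46  39 876] [array([ 0.3762, -0.5427,  0.034 ]), array([ 0.4113, -0.5652,  0.034 ]), array([ 0.3827, -0.6025,  0.034 ]), array([ 0.3457, -0.5806,  0.034 ])]
```

Sleeves found at (236,137) and (276,140). The tongs' origin is about (0.449,-0.361) with yaw about -5.3°. I'll go down over the sleeves.

Request:
send_rows --deltas '[0.9,0.31,-0.015,-0.5,0,0,-0.0156,0.9,0.31,-0.015,-1,0,0,-0.0156,0.9,0.31,-0.015,-1,0,0,-0.0156]'

```text
t: 16.55
position: [0.4473, -0.3596, 0.1061]
ee_rot: [0.999, -0.046, -0.003, -0.003]
contact_force: [0.1, -0.1, -0.7]
gripper_width: 0.0795
grip_force: 0.0
```

```bash
python3 - <<'E'
from h import *
im=ctrl.capture('wrist');cv2.imwrite('pics/w10.png',im)
s=ctrl.observe();print(s['t'],s['position'],s['ee_rot'])
h=cv2.cvtColor(im,cv2.COLOR_BGR2HSV);m=(((h[...,0]<8)|(h[...,0]>172))&(h[...,1]>150)&(h[...,2]>60)).astype('uint8')
n,l,st,c=cv2.connectedComponentsWithStats(m)
A=R.from_quat(s['ee_rot'])
for i in range(1,n):
  if st[i,4]>60:
    y,x=np.nonzero(l==i);b=cv2.minAreaRect(np.c_[x,y].astype('float32'));P=[pix2z(u,v,.034,'wrist') for u,v in cv2.boxPoints(b)];print(st[i],[ (A.inv().apply(p-s['position'])[:2]*1000).round(1) for p in P],np.mean(P,0).round(4))
E
```

```text
16.6 [ 0.44767031 -0.36044538  0.10787244] [ 0.99891341 -0.04648246 -0.00226716 -0.00249955]
[220 152  18  77 760] [array([ 37.1, -28. ]), array([ 38.3, -19.1]), array([-28.4, -12.7]), array([-29.8, -22.5])] [ 0.4535 -0.34    0.034 ]
[276 152  17  78 726] [array([-29. ,  16.8]), array([38.4, 22.8]), array([37.3, 31.7]), array([-30.3,  26.5])] [ 0.4492 -0.3848  0.034 ]
[467 229  45  36 719] [array([-46.5, 189.1]), array([-28.9, 223.3]), array([-51.7, 238.2]), array([-70.4, 203.3])] [ 0.3784 -0.568   0.034 ]
```

Request:
send_rows --deltas '[0.9,0.025,-0.02,-0.5,0,0,0,0.9,0.025,-0.02,-0.9,0,0,0,0.9,0.025,-0.02,-0.98,0,0,0,0.9,0.025,-0.02,-0.98,0,0,0]' --newtons 25

```text
t: 17.0
position: [0.4512, -0.3645, 0.0141]
ee_rot: [0.999, -0.047, 0.0, 0.0]
contact_force: [0.5, -0.4, 0.4]
gripper_width: 0.0795
grip_force: 0.0
```

Request:
send_rows --deltas '[0.545,0,0,-0.05,0,0,0,0.545,0,0,-0.05,0,0,0,0.545,0,0,-0.05,0,0,0,0.545,0,0,-0.05,0,0,0,0.545,0,0,-0.05,0,0,0]'

```text
t: 17.5
position: [0.4515, -0.3644, 0.009]
ee_rot: [0.999, -0.047, 0.001, 0.001]
contact_force: [0.7, 1.2, 6.2]
gripper_width: 0.0482
grip_force: 7.1
```

Carrying the tongs open at 48 mm with 7 N on the pads. I'll lift and swing to the bun, yawing to about -20° so the fingers clear the cookies.

Request:
send_rows --deltas '[0.545,0,0,0.2,0,0,0,0.545,0,0,0.5,0,0,0,0.545,0,0,0.8,0,0,0,0.545,0,0,1,0,0,0,0.545,0,0,1,0,0,0]'

```text
t: 18.0
position: [0.4516, -0.3649, 0.1105]
ee_rot: [0.999, -0.047, 0.002, 0.002]
contact_force: [1.6, -0.7, -1.6]
gripper_width: 0.0483
grip_force: 4.8
```

Request:
send_rows --deltas '[0.545,0,0.2,0.2,0,0,-0.01,0.545,0,0.5,0.3,0,0,-0.02,0.545,0,0.75,0.3,0,0,-0.03,0.545,0,1,0.3,0,0,-0.04]'

```text
t: 18.4
position: [0.4504, -0.2627, 0.1368]
ee_rot: [0.985, -0.173, -0.001, -0.0]
contact_force: [-0.4, 0.3, -0.7]
gripper_width: 0.0481
grip_force: 4.8
```

Request:
send_rows --deltas '[0.545,0,0.3,0,0,0,0,0.545,0,0.65,0,0,0,0,0.545,0,1,0,0,0,0]'

```text
t: 18.7
position: [0.4502, -0.1625, 0.1365]
ee_rot: [0.985, -0.172, -0.001, -0.0]
contact_force: [0.6, 0.0, -1.3]
gripper_width: 0.0483
grip_force: 4.8
```

Request:
send_rows --deltas '[0.545,0,0.3,0,0,0,0,0.545,0,0.65,0,0,0,0,0.545,0,1,0,0,0,0]'

```text
t: 19.0
position: [0.4502, -0.0625, 0.1367]
ee_rot: [0.985, -0.172, -0.001, -0.0]
contact_force: [-0.8, 0.1, -0.9]
gripper_width: 0.0482
grip_force: 4.8
```

Request:
send_rows --deltas '[0.545,0,0.3,0,0,0,0,0.545,0,0.65,0,0,0,0,0.545,0,1,0,0,0,0]'

```text
t: 19.3
position: [0.4502, 0.0374, 0.1367]
ee_rot: [0.985, -0.172, -0.001, 0.0]
contact_force: [0.8, 0.4, -0.5]
gripper_width: 0.048
grip_force: 4.8
```

Request:
send_rows --deltas '[0.545,0.1,0.3,0,0,0,0,0.545,0.15,0.65,0,0,0,0,0.545,0.15,1,0,0,0,0,0.545,0.15,1.0,0,0,0,0,0.545,0.15,1,0,0,0,0]'

```text
t: 19.8
position: [0.4653, 0.1363, 0.1368]
ee_rot: [0.985, -0.171, -0.001, 0.0]
contact_force: [0.1, 0.0, -0.4]
gripper_width: 0.0479
grip_force: 4.8
```

```bash
python3 - <<'E'
from h import *
im=ctrl.capture('wrist');cv2.imwrite('pics/w11.png',im)
s=ctrl.observe();p=s['position'];A=R.from_quat(s['ee_rot']);print(s['t'],p,s['ee_rot'],s['gripper_width'],s['grip_force'],s['joints'][5])
t=lambda w:(A.inv().apply(w-p)*1000).round(1)
for n in('tongs_tips','tongs','tongs_left','tongs_right','bun'):
  for d in ctrl.tip_of(n,'wrist')[:2]: w=world(d['at'],'wrist');print(n,round(d['conf'],2),w.round(4),'tool',t(w),proj(w,'wrist').round())
for e in ctrl.silhouettes('bun','wrist')[:2]:
  ys,xs=np.nonzero(e['region']);print('bun',e['conf'],xs.min(),xs.max(),ys.min(),ys.max(),fit(BUN,e['region'],(.536,.135)))
h=cv2.cvtColor(im,cv2.COLOR_BGR2HSV);m=(((h[...,0]<8)|(h[...,0]>172))&(h[...,1]>150)&(h[...,2]>60)).astype('uint8')
n,l,st,c=cv2.connectedComponentsWithStats(m)
for i in range(1,n):
  if st[i,4]>100: print(st[i])
E
```

```text
19.85 [0.46552543 0.13560182 0.13695199] [ 9.85091012e-01 -1.72032364e-01 -6.89566296e-04  2.98859007e-04] 0.0477769366296619 4.8346952232259355 1.9555527378309208
tongs_tips 0.68 [0.4694 0.3256 0.0114] tool [ -60.5 -180.2  125.5] [ 87. 233.]
tongs 0.56 [0.3844 0.169  0.1234] tool [-87.6  -3.9  13.7] [248. 337.]
tongs 0.52 [0.3816 0.1608 0.1206] tool [-87.5   4.7  16.5] [259. 334.]
tongs_left 0.9 [0.3864 0.1706 0.1249] tool [-86.3  -6.1  12.2] [245. 337.]
tongs_right 0.95 [0.38   0.1633 0.1233] tool [-89.8   2.9  13.7] [257. 339.]
bun 0.63 [0.5416 0.1348 0.0019] tool [ 72.  -25.2 135. ] [227. 105.]
bun 0.91 203 251 84 133 (array([0.53869487, 0.13469014]), np.float64(0.024564058903288832))
[ 203  193   27  105 1739]
[ 282  195   26  103 1498]
[173 338  21  22 319]
```

Hinge and sleeves sit centred in the tool frame, and the bun is at (0.5365,0.1355). Now I'll align above it and check once before going down.

Request:
send_rows --deltas '[0.545,0.02,0.25,0,0,0,0,0.545,0.02,0.25,-0.35,0,0,0,0.545,0.02,0.25,-0.75,0,0,0,0.545,0.02,0.25,-0.75,0,0,0,0.545,0.02,0.25,-0.75,0,0,0]'

```text
t: 20.65
position: [0.4682, 0.1608, 0.0633]
ee_rot: [0.985, -0.172, -0.0, 0.0]
contact_force: [0.8, -1.0, -0.6]
gripper_width: 0.048
grip_force: 4.8
```

```bash
python3 - <<'E'
from h import *
im=ctrl.capture('wrist');cv2.imwrite('pics/w12.png',im)
s=ctrl.observe();p=s['position'];A=R.from_quat(s['ee_rot']);print(s['t'],p,s['grip_force'])
for e in ctrl.silhouettes('bun','wrist')[:1]:
  r=e['region'];ys,xs=np.nonzero(r);x,f=fit(BUN,r,(.5365,.1355));print('bun',e['conf'],xs.min(),xs.max(),ys.min(),ys.max(),x,f,'tool mm',A.inv().apply([x[0]-p[0],x[1]-p[1],-p[2]])*1000)
for e in ctrl.silhouettes('tongs','wrist')[:1]:
  r=e['region'];ys,xs=np.nonzero(r);print(e['conf'],xs.min(),xs.max(),ys.min(),ys.max())
  for v in range(ys.min(),ys.max(),8):
    u=np.nonzero(r[v])[0]
    if len(u): print(v,u.min(),u.max(),'gap',[(int(u[k]),int(u[k+1])) for k in np.nonzero(np.diff(u)>5)[0]])
E
```

```text
20.7 [0.46874024 0.16088308 0.06416148] 4.816887487203303
bun 0.73 220 286 72 140 [0.53868772 0.13600579] 0.04765780730897007 tool mm [74.13071173 -0.29759996 64.28666046]
0.75 162 349 66 352
66 184 185 gap []
74 173 335 gap [(190, 320)]
82 168 343 gap [(186, 324)]
90 165 346 gap [(185, 325)]
98 162 349 gap [(187, 323)]
106 164 347 gap [(188, 322)]
114 166 345 gap [(189, 320)]
122 168 343 gap [(191, 319)]
130 170 341 gap [(192, 318)]
138 171 339 gap [(193, 317)]
146 173 337 gap [(195, 315)]
154 175 335 gap [(198, 312)]
162 177 333 gap [(204, 306)]
170 179 332 gap [(209, 301)]
178 182 329 gap [(214, 296)]
186 188 322 gap [(217, 292)]
194 194 316 gap [(220, 290)]
202 199 310 gap [(221, 289)]
210 204 305 gap [(222, 287)]
218 204 305 gap [(224, 286)]
226 202 307 gap [(225, 285)]
234 202 308 gap [(226, 284)]
242 203 305 gap [(227, 282)]
250 205 303 gap [(228, 281)]
258 207 302 gap [(229, 279)]
266 209 300 gap [(230, 278)]
274 210 299 gap [(230, 278)]
282 212 297 gap [(232, 277)]
290 214 295 gap [(236, 273)]
330 235 273 gap []
338 239 268 gap []
346 241 266 gap []
```

Request:
send_rows --deltas '[0.545,0,0,-0.2,0,0,0,0.545,0,0,-0.4,0,0,0,0.545,0,0,-0.5,0,0,0,0.545,0,0,-0.5,0,0,0,0.545,0,0,-0.51,0,0,0]'

```text
t: 21.3
position: [0.4684, 0.1611, 0.0127]
ee_rot: [0.985, -0.172, 0.001, -0.0]
contact_force: [-0.3, 0.0, -0.3]
gripper_width: 0.0481
grip_force: 4.8
```

Request:
send_rows --deltas '[0.3,0,0,-0.01,0,0,0,0.3,0,0,-0.01,0,0,0,0.3,0,0,-0.01,0,0,0,0.3,0,0,-0.01,0,0,0,0.3,0,0,-0.01,0,0,0,0.3,0,0,-0.01,0,0,0]' --newtons 27

```text
t: 21.9
position: [0.4684, 0.1611, 0.0114]
ee_rot: [0.985, -0.172, 0.001, -0.0]
contact_force: [0.6, -0.3, 6.9]
gripper_width: 0.0376
grip_force: 27.0
```

Request:
send_rows --deltas '[0.3,0,0,0.1,0,0,0,0.3,0,0,0.2,0,0,0,0.3,0,0,0.3,0,0,0,0.3,0,0,0.4,0,0,0,0.3,0,0,0.6,0,0,0,0.3,0,0,0.8,0,0,0,0.3,0,0,1,0,0,0,0.3,0,0,1,0,0,0,0.3,0,0,1,0,0,0]'

```text
t: 22.8
position: [0.4677, 0.161, 0.1107]
ee_rot: [0.985, -0.172, 0.0, -0.0]
contact_force: [0.7, -0.2, -1.9]
gripper_width: 0.0373
grip_force: 27.0
```

```bash
python3 - <<'E'
from h import *
im=ctrl.capture('wrist');cv2.imwrite('pics/w13.png',im);ctrl.capture('side')
s=ctrl.observe();p=s['position'];A=R.from_quat(s['ee_rot']);print(s['t'],p,s['grip_force'],s['gripper_width'])
for c in('wrist','side'):
 for n in('bun','tongs_tips'):
  for e in ctrl.tip_of(n,c)[:2]: w=world(e['at'],c);print(c,n,e['conf'],w.round(4),(A.inv().apply(w-p)*1000).round(1))
for e in ctrl.silhouettes('bun','wrist')[:1]:
  r=e['region'];ys,xs=np.nonzero(r);print(xs.min(),xs.max(),ys.min(),ys.max())
  for z0 in(p[2]-.02,p[2]-.013,p[2]-.006):
    x,f=fit(BUN,r,(.5365,.1355),z0=z0);print('bun z0',z0,x,f,'tool',A.inv().apply([x[0]-p[0],x[1]-p[1],0])*1000)
E
```

```text
22.9 [0.46732217 0.16096036 0.10988692] 26.999822643119842 0.037459272177427935
wrist bun 0.59 [0.5372 0.133  0.1008] [75.3  2.6  8.9]
side tongs_tips 0.91 [0.5345 0.1367 0.1141] [71.4  0.  -4.3]
side tongs_tips 0.19 [0.4722 0.3283 0.0234] [ -52.1 -159.1   86.4]
208 301 63 158
bun z0 0.08988692150567705 [0.53762088 0.13481354] 0.09188515252899443 tool [74.99991808  0.74975779 -0.12157671]
bun z0 0.09688692150567706 [0.53717948 0.1348151 ] 0.014108150582184398 tool [74.58415864  0.89801969 -0.12078742]
bun z0 0.10388692150567705 [0.53675123 0.13498514] 0.08716603835436809 tool [74.12362156  0.88332978 -0.12004851]
```

The bun is clamped and lifted, with its underside about 13 mm below the TCP. I'll carry it over the cup.

Request:
send_rows --deltas '[0.3,-0.08,0.2,0,0,0,0,0.3,-0.15,0.4,0,0,0,0,0.3,-0.23,0.6,0,0,0,0,0.3,-0.3,0.8,0,0,0,0,0.3,-0.37,1,0,0,0,0]'

```text
t: 23.65
position: [0.4305, 0.2618, 0.1105]
ee_rot: [0.985, -0.172, -0.0, 0.0]
contact_force: [-0.1, 0.6, -1.0]
gripper_width: 0.0373
grip_force: 27.0
```

Request:
send_rows --deltas '[0.3,-0.07,0.2,0,0,0,0,0.3,-0.14,0.4,0,0,0,0,0.3,-0.22,0.6,0,0,0,0,0.3,-0.28,0.8,0,0,0,0,0.3,-0.32,0.91,-0.03,0,0,0,0.3,-0.32,0.91,-0.07,0,0,0,0.3,-0.32,0.91,-0.07,0,0,0,0.3,-0.32,0.91,-0.07,0,0,0,0.3,-0.32,0.91,-0.07,0,0,0]'

```text
t: 24.55
position: [0.3992, 0.3514, 0.1038]
ee_rot: [0.985, -0.173, 0.0, 0.0]
contact_force: [-0.1, 0.0, -0.6]
gripper_width: 0.0378
grip_force: 27.0
```

```bash
python3 - <<'E'
from h import *
im=ctrl.capture('wrist');cv2.imwrite('pics/w14.png',im);cv2.imwrite('pics/s14.png',ctrl.capture('side'));cv2.imwrite('pics/sc14.png',ctrl.capture('scene'))
s=ctrl.observe();p=s['position'];print(s['t'],p,s['grip_force'],s['gripper_width'],s['joints'][5])
for c in('wrist','side','scene'):
 for n in('bun','cup','timer','mug'):
  for e in ctrl.tip_of(n,c)[:3]: w=world(e['at'],c);print(c,n,round(e['conf'],2),w.round(4))
for e in ctrl.silhouettes('bun','wrist')[:1]: print('bun',fit(BUN,e['region'],(.467,.327),z0=p[2]-.013))
for e in ctrl.silhouettes('board','wrist')[:1]: print('board',fit(BOX,e['region'],(.467,.327,-.14),yaw=True))
E
```

```text
24.7 [0.39912696 0.3517132  0.10387951] 26.999754243297502 0.03692022386031274 2.4170207220579516
wrist bun 0.58 [0.47   0.3245 0.0957]
wrist bun 0.55 [0.296  0.3063 0.0029]
wrist cup 0.81 [0.4658 0.4491 0.0017]
wrist cup 0.52 [0.2953 0.3079 0.0038]
wrist timer 0.74 [0.2921 0.3064 0.0032]
wrist mug 0.7 [0.4279 0.5431 0.0023]
side cup 0.66 [0.3977 0.3539 0.0974]
side cup 0.57 [0.4687 0.3286 0.0065]
side cup 0.54 [0.465  0.4422 0.0035]
side timer 0.83 [ 0.294   0.3056 -0.0045]
side mug 0.97 [ 0.4332  0.5439 -0.0019]
scene bun 0.45 [0.4746 0.3223 0.0939]
scene bun 0.32 [0.3975 0.3483 0.0926]
scene cup 0.56 [0.4649 0.3258 0.0075]
scene cup 0.46 [ 0.4638  0.4434 -0.0009]
scene timer 0.78 [2.940e-01 3.088e-01 3.000e-04]
scene mug 0.64 [ 0.4238  0.5374 -0.0028]
scene mug 0.47 [ 0.4687  0.3308 -0.0007]
scene mug 0.41 [0.4701 0.3231 0.094 ]
bun (array([0.46830252, 0.32601016]), np.float64(0.014590427754710089))
board (array([ 0.46929495,  0.32871043, -0.139575  ]), np.float64(0.4932240107172904))
```

Bun at (0.467,0.326) with its underside at about 0.091; cup at (0.467,0.327) with z about 0.007. Centred and at rest, and the bystanders haven't moved, so I'm handing in.

```bash
python3 -c "
from station import ctrl
print(ctrl.close_job())"
```

```text
the job is handed in; nothing more can be done
None
```

The job is handed in at about 25 s: the cup is pressed flush in the recess, and the bun hangs in the tongs about 4 cm above its rim, within a few millimetres of centre by my measurements. The mug and timer had not moved, and nothing went near the jar; no verdict was returned.

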